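# Pin the hidden carriage of a sample reader for transport

### The arm

A 7-joint arm with a two-finger parallel gripper is mounted at the origin on a cart in front of the work surface, level with it; the furniture and walls round the work are solid. World frame = base frame: x ahead of the robot, y to its left, z up, the work surface at z = 0. Lengths are in m, angles in rad, forces in N, time in s.
With the tool pointing down it reaches from about 0.425 to 0.925 m from the base axis. Payload 6.8 kg.
Tool frame: the origin (TCP) lies on the front face of the gripper's body, between the roots of the fingers; the fingertips stand 73 mm ahead of it and the grasp point (between the pads) lies 54 mm ahead of it (tcp_to_tips is the distance from the TCP to the fingertips, in m); z points along the fingers, x is the direction in which the jaws open and shut, and the axes are right-handed (so a half turn about z gives the same grasp; the last joint's range is limited). The gripper opens to 85 mm and grips with 20 to 120 N. Pads are 22 mm wide; open, the fingers measure 114 mm over their backs; the gripper's body (76 mm by 85 mm) begins 54 mm behind the grasp point. The pads swing forward as they close: fully open they stand 13 mm farther back than shut.
Start: joints at [-1.403, 0.477, 0.022, 1.555, -0.011, 1.109, -0.083], TCP at [0.184, 0.65, 0.304] pointing down, gripper open.
Joint ranges: [-2.96, 2.96], [-0.34, 2.1], [-1.41, 1.46], [0.24, 2.44], [-1.37, 4.51], [0.17, 1.92], [-2.96, 2.96]. Speed limits (rad/s): [2.39, 2.39, 3.14, 3.14, 3.14, 3.14, 3.14].

### API

Orientations are given as a unit quaternion [w, x, y, z].
In Python, from station import get_obs, read_camera, hand_in, look_for, silhouettes, tcp_to_tips gives the robot as it stands. The module is installed in compiled form; this text tells all that it offers.
- The arm moves only by the tool apply_moves, never from a script. Its argument "moves" is a list of rows, each a list of 3 entries, a list of its own where there are three numbers: the shift along the tool's x, y, z in units of 25 mm (1.0 is 25 mm), then the turn, a rotation vector about the tool's x, y, z in units of 10 degrees (1.0 is 10 degrees), then the gripper's target within -1 to 1 (fully open at 1, half-way at 0, shut at -1). In form: [[[dx, dy, dz], [rx, ry, rz], jaw], ...]. A call has 1 to 20 rows; each row is the pose to reach, as a shift and turn from the pose commanded when the call began, along the tool's axes at that moment; what a row does not reach only later rows make up. A row lasts 1/8 s, in which the tool goes at most 62.5 mm and 10.7 degrees, less where a joint would pass 70% of its speed; a pose out of reach is approached as far as the arm can. A call with a gripper value outside its range is refused whole. The fingers move at their own pace and stop on an object; "force" is the grip in N (left out, the last holds). Time passes only in rows, so rows that repeat a pose let the fingers close. It gives the time, the measured TCP pose, the force and the opening at its end, in the units of the state.
- get_obs(): the state, without advancing time (a new reading comes with each control period).
- read_camera(name): name is "side" or "top"; returns a dict with "color" (480x640x3 uint8, red, green, blue), "mtx" (3x3 intrinsics, pixels), "eye" and "rotation" of the camera in the world. Camera axes: x right, y up, looking along -z (the intrinsics and any distortion apply to the point x, -y, -z); pixel columns grow to the right and rows downward; lengths in m; the calibration is good to about 2 mm. A picture is of the moment at which its call begins. There is no depth.
- hand_in(): hands the job in, once; it reports no verdict.
Trained networks look in the newest picture that a camera, given by its name, has taken for a name from the list of things; names that differ only in an ending like _2 or _b are one class to them, and where a whole thing is asked for, a point or a joint stands for the part that bears it (a point fixed in the world has none). Each returns a list of dicts, best first, with "conf" (0 to 1); they miss things now and then, are a little off and sometimes report something else, mostly with a low value. They report only what shows in the picture. A call takes as long as a camera call. They do not tell look-alikes from the thing itself.
- look_for(camera, query): "pixel" ([row, column] in pixels, amid what is visible of it).
- silhouettes(camera, query): "mask" (480x640 bool, what is visible of it) and "pixel" ([row, column] in pixels, amid what is visible of it).
The state is a dict: "t": time; "q": joint angles; "joint_vel": joint speeds; "joint_torque": joint torques, N m; "eef_pos": TCP position; "tool_rot": TCP orientation; "contact_force": force on the tool from outside, world axes, zero at the start; "torque": the same for the moment, N m; "gripper_width": opening from 0.0 (shut) to 1.0 (fully open).
Only numpy, scipy, OpenCV 4.12 (cv2) and the standard library are available. Lean on these libraries where they do the work, as an engineer would, in place of code of your own. Each camera call takes 0.05 s, during which the arm holds its last target.

### The job

The sample reader is to be carried to another room, so lock its carriage: take the red-handled locking pin from its storage hole, put it through the brush-sealed slot and feel along the carriage hidden underneath until the nose drops into the carriage's hole. With the pin in the hole draw the carriage to the park point at the red lines, and press the pin down there until its collar sits on the deck and the sprung taper socket holds it. Let go, and leave the glassware beside the reader standing where it is.

Things in the scene. Friction and masses are not known exactly. Their poses are not given: they have to be found in the camera images.
- reader: low white instrument with a grey deck, 160 (x) x 256 (y) x 80 mm, fixed to the bench; origin: centre of its underside, on the bench; x from its front (door, display) to its back, y along the slot. The deck has a slot 17 mm wide along y at x = +25 mm, from y = -47 to +45 mm, sealed by two black brush strips that hide the inside and do not resist the pin
- park_point (a point): point on the slot's centre line at deck height, between two short red lines, 10 mm from the slot's -y end: reader frame [25, -37, 80] mm, same axes. The carriage is drawn towards it, along -y, with a drag of about 4 N; its end stop there brings its hole exactly under this point
- slot_far_end (a point): the other (+y) end of the slot, centre line, deck height: reader frame [25, 45, 80] mm. The carriage's hole is at first 20 to 70 mm from the park point towards this end, out of sight, on the centre line
- carriage_face (a point): height of the carriage's hidden level top, shown under the park point, 20 mm below the deck. The carriage is a plate 10 mm thick with one hole, 15 mm square; it lies under the whole slot wherever it stands and stays where it is left. Through the hole the nose drops 16 mm more, on to a fixed rail that stops it everywhere except at the park point
- socket_mouth (a point): 16 mm opening in the hidden rail under the park point, 36 mm below the deck. In it four sprung jaws grip the pin's taper by friction: let go here, the pin hangs some 17 mm short of home. Pressing it home (nose 26 mm below this point, collar on deck) takes a push that grows to 9 to 15 N; it then stays
- lock_pin_grip (a point): centre of the red handle of the loose locking pin: 24 x 24 mm, flats square to this frame's x and y, 48 mm tall, z up the pin. Pin 115 mm long, about 110 g, upright in its storage hole (15 mm, in the deck, 62 mm deep) with its collar on the deck. Collar: 30 mm wide, 5 mm thick, underside 29 mm below this point
- lock_pin_tip (a point): end of the pin's polished ball nose, 91 mm below the handle's centre, z up the pin. The steel shank under the collar is 62 mm long and 12 mm thick; its last 28 mm taper to the 8 mm nose, which slides with little friction (about 0.12). Pin home: 62 mm below the deck
- flask_near: clear conical glass flask with white salt, 91 mm wide, 151 mm tall, origin under its foot: a bystander to the right of the reader
- flask_far: a second flask of the same kind, farther from the robot, origin under its foot: a bystander
- beaker: clear glass beaker, 68 mm wide, 75 mm tall, origin under its foot: a bystander
Mind the look-alikes: they are no part of the job. There is more than one size of the part that bears lock_pin_grip; the job needs the smallest.

How it is judged:
On the way, in this order (a step that is already met when the one before it is completed fails the run):
1. the pin's nose has dropped through the carriage's hole, away from the park point (z of lock_pin_tip in the frame of reader below 0.052 m and x of lock_pin_tip in the frame of reader above 0.01 m and y of lock_pin_tip in the frame of reader above -0.025 m), for 0.1 s.
2. with the pin still through it, the carriage has been drawn to the park point (z of lock_pin_tip in the frame of reader below 0.052 m and x of lock_pin_tip in the frame of reader above 0.01 m and y of lock_pin_tip in the frame of reader below -0.031 m), for 0.1 s.
At the end, for the whole second after the job is handed in: the pin stands still and upright (within 5 degrees) at the park point (nose within 5 mm of it sideways), through carriage and socket, with its collar on the deck to within 2.5 mm; flasks and beaker stand within 40 mm of where they stood (z of lock_pin_tip in the frame of reader below 0.0205 m and horizontal distance between lock_pin_tip and park_point below 0.005 m and angle between lock_pin_tip's own z axis and vertical below 0.09 rad and linear speed of lock_pin below 0.01 m/s); the robot touches nothing.
It fails at once if a flask or the beaker is shoved more than 40 mm or tipped (distance of any of flask_near, flask_far, beaker from where it was at the start of the episode above 0.04 m or angle between any of flask_near, flask_far, beaker's own z axis and vertical above 0.4 rad).
It also fails if it takes over 61 s, if anything falls off the work surface, if the arm or the gripper's body presses on something with over 40 N, if the wrist force passes 120 N, or if a joint passes its speed limit or range.

## Working session

There is one attempt and no reset: what is moved stays moved. The work goes in short steps, Python scripts to look and compute and a tool call to move; the robot and the scene stay as the last step left them, time stands still between calls to the robot, and variables do not carry over. Pictures are saved under pics/ and viewed, and the job is handed in when it is done.

Besides the shell and the picture viewer there is one more tool, called as a command line: name --argument value ..., lists and objects as JSON in quotes. apply_moves: Moves the arm, as the interface text tells. Its arguments: {"type":"object","properties":{"moves":{"type":"array"},"force":{"type":"number"}},"required":["moves"]}

```bash
mkdir -p pics; cat > h.py <<'E'
import numpy as np, cv2
from station import *
def save(n,im): cv2.imwrite('pics/'+n,cv2.cvtColor(im,cv2.COLOR_RGB2BGR))
def ray(c,px):
    r,cc=px; K=c['mtx']; d=np.linalg.inv(K)@np.array([cc,r,1.0]); d=np.array([d[0],-d[1],-d[2]])
    return np.array(c['eye']),np.array(c['rotation'])@d
def onz(c,px,z):
    e,d=ray(c,px); return e+d*(z-e[2])/d[2]
def proj(c,p):
    v=np.array(c['rotation']).T@(np.array(p)-c['eye']); K=c['mtx']; u=K@np.array([v[0],-v[1],-v[2]]); return u[1]/u[2],u[0]/u[2]
def tri(a,pa,b,pb):
    e1,d1=ray(a,pa);e2,d2=ray(b,pb);d1/=np.linalg.norm(d1);d2/=np.linalg.norm(d2)
    s=np.linalg.lstsq(np.stack([d1,-d2],1),e2-e1,rcond=None)[0]
    p,q=e1+s[0]*d1,e2+s[1]*d2; return (p+q)/2,np.linalg.norm(p-q)
E
python3 - <<'E'
from h import *
import pickle
o=get_obs();print({k:np.round(v,3) for k,v in o.items()})
C={}
for n in ['side','top']:
    c=read_camera(n);C[n]=c;save(n+'0.png',c['color']);print(n,c.keys(),c['mtx'],c['eye'],c['rotation'])
    for q in ['reader','park_point','slot_far_end','lock_pin_grip','lock_pin_tip','flask_near','beaker','flask_far']:
        print(n,q,[(np.round(x['pixel'],1).tolist(),round(x['conf'],2)) for x in look_for(n,q)])
pickle.dump(C,open('c0.pkl','wb'))
E
```

```text
{'t': np.float64(0.0), 'q': array([-1.403,  0.478,  0.022,  1.556, -0.012,  1.109, -0.083]), 'joint_vel': array([ 0.002,  0.   , -0.   , -0.   , -0.003, -0.002,  0.   ]), 'joint_torque': array([-1.0000e-03, -5.9646e+01,  1.6080e+00, -2.8121e+01,  1.3000e-02,
        9.0000e-03, -0.0000e+00]), 'eef_pos': array([0.184, 0.649, 0.303]), 'tool_rot': array([ 0.001,  0.798,  0.603, -0.001]), 'contact_force': array([ 0.127, -1.027, -0.858]), 'torque': array([-0.006, -0.   , -0.012]), 'gripper_width': np.float64(1.0)}
side dict_keys(['color', 'mtx', 'eye', 'rotation']) [[436.75107936   0.         318.90719152]
 [  0.         436.75107936 236.32114266]
 [  0.           0.           1.        ]] [0.29751226 0.54045228 0.65188792] [-0.13133941 -0.05869355  0.40088999  0.90476088]
side reader [([248.2, 294.4], 0.6)]
side park_point [([200.6, 408.0], 0.73), ([244.6, 292.6], 0.59)]
side slot_far_end [([242.4, 294.5], 0.69)]
side lock_pin_grip [([303.6, 279.0], 0.88), ([254.3, 287.3], 0.6), ([286.9, 203.7], 0.57)]
side lock_pin_tip [([302.7, 282.6], 0.73), ([247.5, 284.2], 0.71), ([290.2, 204.7], 0.61)]
side flask_near [([178.6, 328.9], 0.66)]
side beaker [([199.9, 407.4], 0.55)]
side flask_far [([173.2, 278.5], 0.7)]
top dict_keys(['color', 'mtx', 'eye', 'rotation']) [[493.24862256   0.         318.96911751]
 [  0.         493.24862256 235.77033367]
 [  0.           0.           1.        ]] [ 0.34667042 -0.0742079   1.04639637] [-0.69700931 -0.0491803   0.05806649  0.71301304]
top reader [([212.8, 308.6], 0.89)]
top park_point [([215.3, 307.4], 0.86)]
top slot_far_end [([211.7, 308.1], 0.91)]
top lock_pin_grip [([237.5, 206.7], 0.74), ([174.0, 195.2], 0.62), ([223.1, 264.5], 0.57)]
top lock_pin_tip [([239.0, 207.4], 0.7), ([172.2, 202.3], 0.55), ([221.0, 264.5], 0.46)]
top flask_near [([223.2, 415.2], 0.86)]
top beaker [([311.7, 409.7], 0.79)]
top flask_far [([166.1, 413.4], 0.8)]
```

View pics/side0.png

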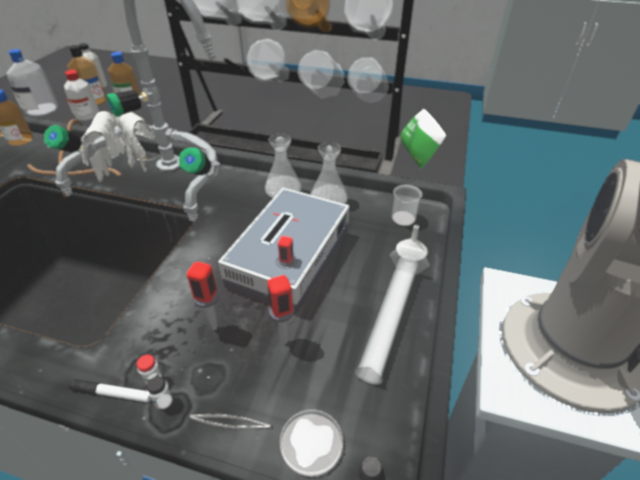

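View pics/top0.png

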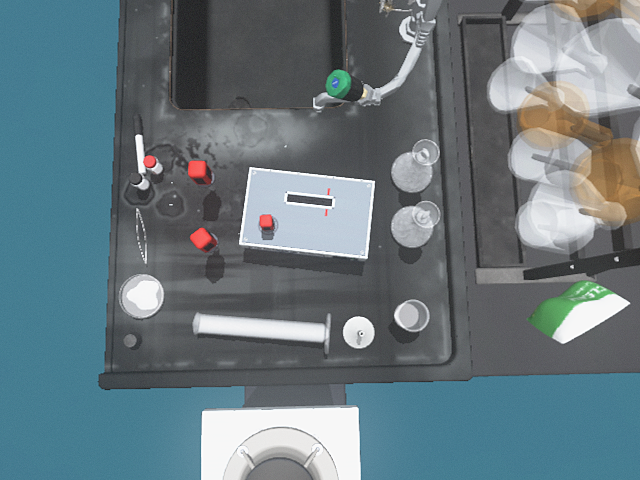

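```bash
cat >> h.py <<'E'
from scipy.spatial.transform import Rotation as R
_rc=read_camera
def fixc(c):
    q=np.array(c['rotation'])
    if q.shape==(4,): c['rotation']=R.from_quat(q[[1,2,3,0]]).as_matrix()
    return c
def read_camera(n): return fixc(_rc(n))
E
python3 - <<'E'
from h import *
import pickle
C=pickle.load(open('c0.pkl','rb'));[fixc(c) for c in C.values()];pickle.dump(C,open('c0.pkl','wb'))
t=C['top'];s=C['side']
print(proj(t,(0,0,0)),proj(s,(0,0,0)))
print('pin',tri(t,(223.1,264.5),s,(250,286.5)))
print('pinB',tri(t,(237.5,206.7),s,(303.6,279)),'pinC',tri(t,(174,195.2),s,(286.9,203.7)))
for n,c,(r0,r1,c0,c1) in [('top',t,(160,265,230,390)),('side',s,(180,310,210,360))]:
    im=c['color'][r0:r1,c0:c1]; save(n+'_z.png',cv2.resize(im,None,fx=5 if n=='top' else 4.5,fy=5 if n=='top' else 4.5,interpolation=cv2.INTER_CUBIC))
m=silhouettes('top','reader')
for x in m:
    print(x['conf'],x['mask'].sum(),cv2.minAreaRect(cv2.findContours(x['mask'].astype('uint8'),0,2)[0][0]))
for k in ['top','side']:
  for x in silhouettes(k,'lock_pin_grip'):
    ys,xs=np.where(x['mask']);print(k,x['conf'],len(ys),ys.min(),ys.max(),xs.min(),xs.max(),ys.mean(),xs.mean())
E
```

```text
(np.float64(488.50966279698235), np.float64(280.0738779007618)) (np.float64(346.5987883304341), np.float64(572.0172500663119))
pin (array([0.51578729, 0.01653202, 0.10748992]), np.float64(0.002888704453395499))
pinB (array([0.49014403, 0.12906583, 0.09895167]), np.float64(0.005457499984661828)) pinC (array([0.6110424 , 0.14746989, 0.12066134]), np.float64(0.005915182727772286))
0.87 10394 ((306.4938659667969, 214.05487060546875), (130.4196319580078, 83.70709991455078), 6.340191841125488)
top 0.95 578 160 189 188 214 173.98961937716263 200.89446366782008
top 0.78 472 228 252 190 217 240.53177966101694 203.97669491525423
top 0.64 237 214 231 259 274 222.45991561181435 266.2447257383966
side 0.93 1240 262 328 187 217 289.53629032258067 203.51290322580644
side 0.89 1233 275 343 267 293 303.93349553933496 280.09732360097325
side 0.64 432 236 266 277 293 251.21064814814815 284.9050925925926
```

View pics/top_z.png

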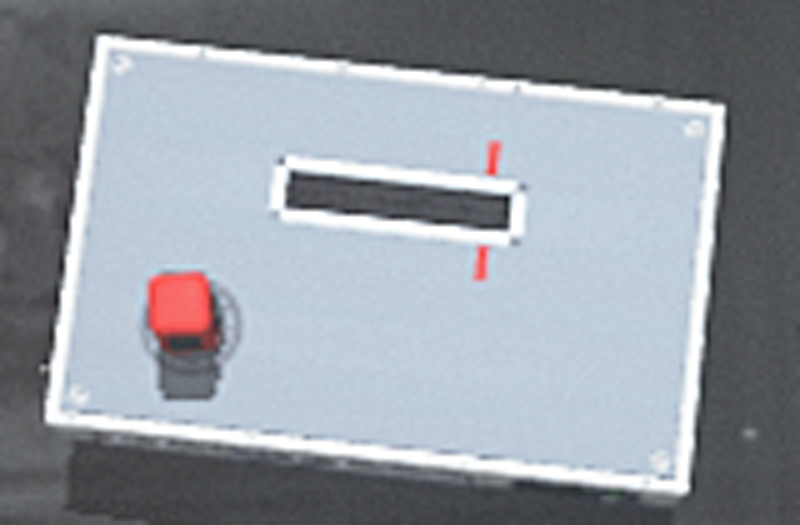

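View pics/side_z.png

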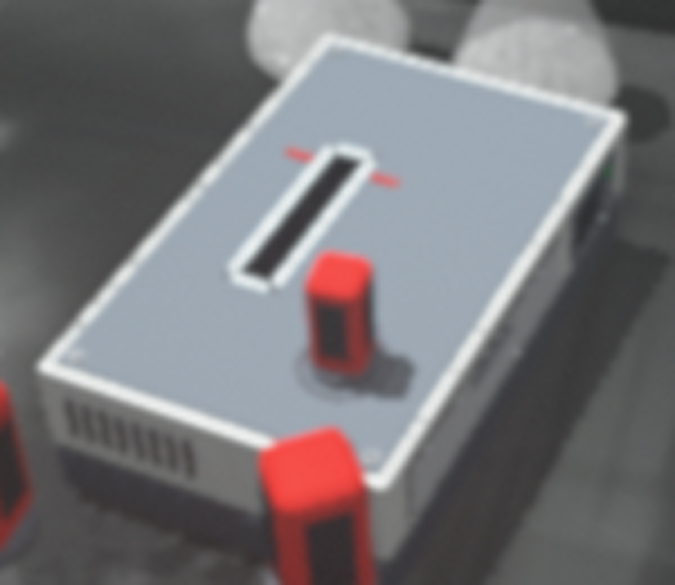

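```bash
cat > fit.py <<'E'
from h import *
import pickle
from scipy.optimize import least_squares
C=pickle.load(open('c0.pkl','rb'));t=C['top'];s=C['side']
T=lambda x,y:((y+.5)/5-.5+160,(x+.5)/5-.5+230)
S=lambda x,y:((y+.5)/4.5-.5+180,(x+.5)/4.5-.5+210)
# reader-frame points: back-left(+x,+y), back-right, front-right, front-left
P=[(80,128),(80,-128),(-80,-128),(-80,128)]
to=[T(98,36),T(725,104),T(690,493),T(45,420)]
so=[S(40,367),S(330,36),S(625,117),S(383,487)]
# slot opening corners
P2=[(33.5,45),(33.5,-47),(16.5,-47),(16.5,45)]
to2=[T(288,170),T(512,193),T(509,232),T(283,209)]
so2=[S(248,274),S(334,155),S(362,163),S(272,281)]
def W(v,p,z=.08):
    c,n=np.cos(v[2]),np.sin(v[2]);x,y=p[0]/1e3,p[1]/1e3
    return np.array([v[0]+c*x-n*y,v[1]+n*x+c*y,z])
for name,obs in [('top',[(t,P+P2,to+to2)]),('side',[(s,P+P2,so+so2)]),('both',[(t,P+P2,to+to2),(s,P+P2,so+so2)])]:
    f=lambda v:np.concatenate([np.array(proj(c,W(v,p)))-o for c,pp,oo in obs for p,o in zip(pp,oo)])
    r=least_squares(f,[.55,-.06,-.1]);print(name,r.x,'yaw deg',np.degrees(r.x[2]),'\n',np.round(f(r.x).reshape(-1,2),1).tolist())
    print('park',W(r.x,(25,-37)),'far',W(r.x,(25,45)))
print('collar top@.085',onz(t,T(191,323),.085),'side',onz(s,S(335,374),.085))
print('top of handle .138: ',onz(t,T(181,297),.138),onz(s,S(340,264),.138))
print('sil ctr',tri(t,(222.5,266.2),s,(251.2,284.9)))
# corners of handle top, yaw
a=[onz(t,T(*p),.138) for p in [(151,279),(206,274),(213,325),(154,330)]]
print(np.round(a,4))
for n in ['flask_near','flask_far','beaker']:
    print(n)
E
python3 fit.py
python3 - <<'E'
from h import *
import pickle
C=pickle.load(open('c0.pkl','rb'))
for n,(r0,r1,c0,c1),f in [('top',(205,245,250,285),16),('side',(225,275,260,310),12)]:
    save(n+'_pin.png',cv2.resize(C[n]['color'][r0:r1,c0:c1],None,fx=f,fy=f,interpolation=cv2.INTER_CUBIC))
E
```

```text
top [ 0.54323913 -0.06619027 -0.13225015] yaw deg -7.577375679821995 
 [[-0.4, -0.3], [-0.3, 0.2], [0.3, -0.2], [0.7, -0.2], [-0.5, -0.2], [-0.1, 0.6], [0.3, 0.3], [-0.1, -0.2]]
park [ 0.56314182 -0.1061638   0.08      ] far [ 0.57395475 -0.02487985  0.08      ]
side [ 0.53991687 -0.06160395 -0.1331723 ] yaw deg -7.6302106366214035 
 [[0.4, -1.0], [-1.0, -0.4], [-0.8, 1.1], [0.8, 1.0], [0.0, -2.5], [-1.1, 0.4], [-0.7, 1.5], [0.9, -0.1]]
park [ 0.55978269 -0.10159582  0.08      ] far [ 0.57067057 -0.02032187  0.08      ]
both [ 0.54194837 -0.06482823 -0.13213113] yaw deg -7.570556310602033 
 [[0.2, -0.9], [0.3, -0.4], [0.9, -0.8], [1.4, -0.9], [0.2, -0.9], [0.5, -0.1], [1.0, -0.4], [0.6, -0.9], [-1.0, -1.1], [-1.9, -0.8], [-1.9, 0.5], [-0.8, 0.6], [-1.3, -2.9], [-2.2, 0.0], [-1.8, 1.1], [-0.4, -0.5]]
park [ 0.56185581 -0.10479939  0.08      ] far [ 0.57265907 -0.02351416  0.08      ]
collar top@.085 [0.51896247 0.01252453 0.085     ] side [0.51629696 0.02741054 0.085     ]
top of handle .138:  [0.51942259 0.01140236 0.138     ] [0.51429114 0.01880834 0.138     ]
sil ctr (array([0.51906228, 0.01406158, 0.10101453]), np.float64(0.0009125883538920464))
[[ 5.265e-01  2.260e-02  1.380e-01]
 [ 5.280e-01  2.000e-03  1.380e-01]
 [ 5.085e-01 -5.000e-04  1.380e-01]
 [ 5.071e-01  2.160e-02  1.380e-01]]
flask_near
flask_far
beaker
```

View pics/top_pin.png

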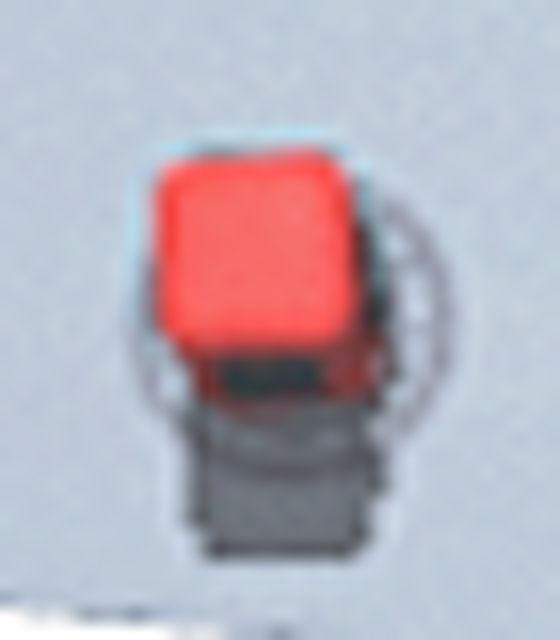

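View pics/side_pin.png

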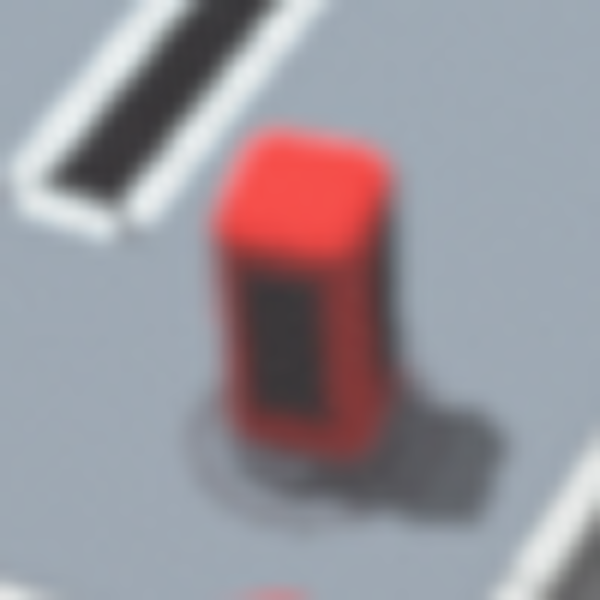

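```bash
cat > fitpin.py <<'E'
from h import *
import pickle
from scipy.optimize import minimize
C=pickle.load(open('c0.pkl','rb'))
def red(im):
    h=cv2.cvtColor(im,cv2.COLOR_RGB2HSV).astype(int); return ((h[...,0]<10)|(h[...,0]>170))&(h[...,1]>120)&(h[...,2]>60)
roi={'top':(205,245,250,285),'side':(225,275,262,310)}
def hull(c,v,F,r):
    x,y,yw=v; P=[]
    for z in (.085,.133):
        for a,b in [(1,1),(1,-1),(-1,-1),(-1,1)]:
            a*=.012;b*=.012
            p=proj(c,(x+a*np.cos(yw)-b*np.sin(yw),y+a*np.sin(yw)+b*np.cos(yw),z)); P.append(((p[1]-r[2]+.5)*F,(p[0]-r[0]+.5)*F))
    m=np.zeros(((r[1]-r[0])*F,(r[3]-r[2])*F),np.uint8)
    cv2.fillConvexPoly(m,cv2.convexHull(np.int32(np.round(P))),1); return m
F=8
for n in ['top','side']:
    c=C[n];r=roi[n];im=c['color'][r[0]:r[1],r[2]:r[3]]
    m=red(im).astype('uint8'); m=cv2.morphologyEx(m,cv2.MORPH_CLOSE,np.ones((7,7)))
    up=cv2.resize(m.astype(np.float32),None,fx=F,fy=F,interpolation=cv2.INTER_LINEAR)
    f=lambda v:np.abs(hull(c,(v[0]/1e3,v[1]/1e3,v[2]/50),F,r)-up).sum()
    best=min((minimize(f,[518,14,y],method='Nelder-Mead',options=dict(initial_simplex=[[518,14,y],[524,14,y],[518,20,y],[518,14,y+4]])) for y in (-8,-4,0,4,8)),key=lambda b:b.fun)
    print(n,best.x[:2],np.degrees(best.x[2]/50),best.fun/64,m.sum())
    ov=cv2.resize(im,None,fx=F,fy=F); h=hull(c,(best.x[0]/1e3,best.x[1]/1e3,best.x[2]/50),F,r); ct=cv2.findContours(h,0,2)[0];cv2.drawContours(ov,ct,-1,(0,255,0),1); save('fit_'+n+'.png',ov)
E
python3 fitpin.py
python3 - <<'E'
import cv2,numpy as np
a=cv2.imread('pics/fit_top.png');b=cv2.imread('pics/fit_side.png')
h=max(a.shape[0],b.shape[0]);o=np.zeros((h,a.shape[1]+b.shape[1],3),np.uint8);o[:a.shape[0],:a.shape[1]]=a;o[:b.shape[0],a.shape[1]:]=b;cv2.imwrite('pics/fit2.png',o)
E
```

```text
top [519.42544035  13.35597093] 19.120990319893057 79.5384521484375 151
side [518.05148836  13.34548678] 22.322757835747367 194.41748046875 199
```

View pics/fit2.png

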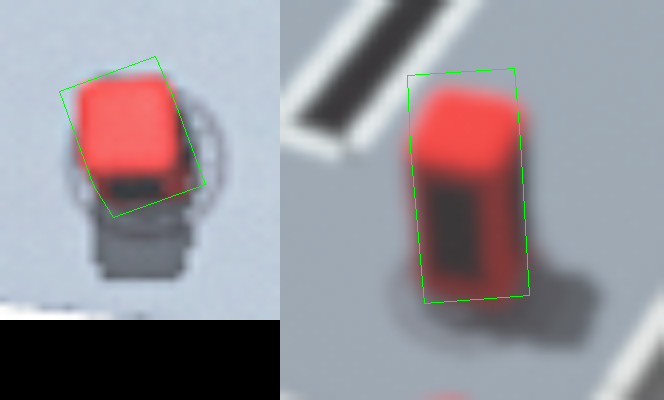

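```bash
cat >> h.py <<'E'
def goal(pos,yawdeg=93):
    """from the measured pose: shift/turn units to reach pos with tool down, tool x at yaw"""
    o=get_obs(); q=np.array(o['tool_rot']); r=R.from_quat(q[[1,2,3,0]])
    a=np.radians(yawdeg); x=np.array([np.cos(a),np.sin(a),0]); z=np.array([0,0,-1.]); y=np.cross(z,x)
    tgt=R.from_matrix(np.stack([x,y,z],1))
    d=r.inv().apply(np.array(pos)-o['eef_pos'])/.025
    w=np.degrees((r.inv()*tgt).as_rotvec())/10
    print('shift',np.round(d,3).tolist(),'turn',np.round(w,3).tolist(),'t',o['t'],'pos',np.round(o['eef_pos'],4),'F',np.round(o['contact_force'],2),'w',np.round(o['gripper_width'],3))
E
python3 -c "
from h import *
goal((.518,.0137,.26)); print(tcp_to_tips)"
```

```text
shift [-20.83, 19.789, 1.755] turn [-0.0, -0.0, -1.88] t 1.05 pos [0.1838 0.6495 0.3039] F [ 0.8  -0.25 -0.63] w 1.0
0.0726
```

apply_moves --moves '[[[-20.83, 19.79, 1.0], [0, 0, -1.88], 1], [[-20.83, 19.79, 1.0], [0, 0, -1.88], 1], [[-20.83, 19.79, 1.0], [0, 0, -1.88], 1], [[-20.83, 19.79, 1.0], [0, 0, -1.88], 1], [[-20.83, 19.79, 1.0], [0, 0, -1.88], 1], [[-20.83, 19.79, 1.0], [0, 0, -1.88], 1], [[-20.83, 19.79, 1.0], [0, 0, -1.88], 1], [[-20.83, 19.79, 1.0], [0, 0, -1.88], 1], [[-20.83, 19.79, 1.0], [0, 0, -1.88], 1], [[-20.83, 19.79, 1.0], [0, 0, -1.88], 1], [[-20.83, 19.79, 1.0], [0, 0, -1.88], 1], [[-20.83, 19.79, 1.0], [0, 0, -1.88], 1], [[-20.83, 19.79, 1.0], [0, 0, -1.88], 1], [[-20.83, 19.79, 1.755], [0, 0, -1.88], 1], [[-20.83, 19.79, 1.755], [0, 0, -1.88], 1], [[-20.83, 19.79, 1.755], [0, 0, -1.88], 1]]'

```text
t: 3.05
eef_pos: [0.518, 0.0146, 0.2605]
tool_rot: [-0.0, 0.688, 0.726, 0.0]
contact_force: [0.0, 0.5, 0.3]
gripper_width: 1.001
```

```bash
python3 - <<'E'
from h import *
goal((.518,.0137,.26))
ims=[]
for n,(r0,r1,c0,c1) in [('side',(120,320,170,400)),('top',(130,300,180,400))]:
    c=read_camera(n); o=get_obs(); im=c['color'].copy()
    rr=R.from_quat(np.array(o['tool_rot'])[[1,2,3,0]])
    big=cv2.resize(im[r0:r1,c0:c1],None,fx=3,fy=3,interpolation=cv2.INTER_CUBIC)
    for p in [(0,0,.0726-.013),(.0425,0,.0596),(-.0425,0,.0596),(.0425,.011,.0596),(.0425,-.011,.0596),(-.0425,.011,.0596),(-.0425,-.011,.0596)]:
        q=proj(c,o['eef_pos']+rr.apply(p)); cv2.circle(big,(int((q[1]-c0+.5)*3),int((q[0]-r0+.5)*3)),2,(0,255,0),-1)
    save('a_'+n+'.png',big)
E
```

```text
shift [-0.035, -0.003, 0.02] turn [0.002, -0.002, 0.007] t 3.05 pos [0.518  0.0146 0.2605] F [0.01 0.48 0.29] w 1.001
```

View pics/a_side.png

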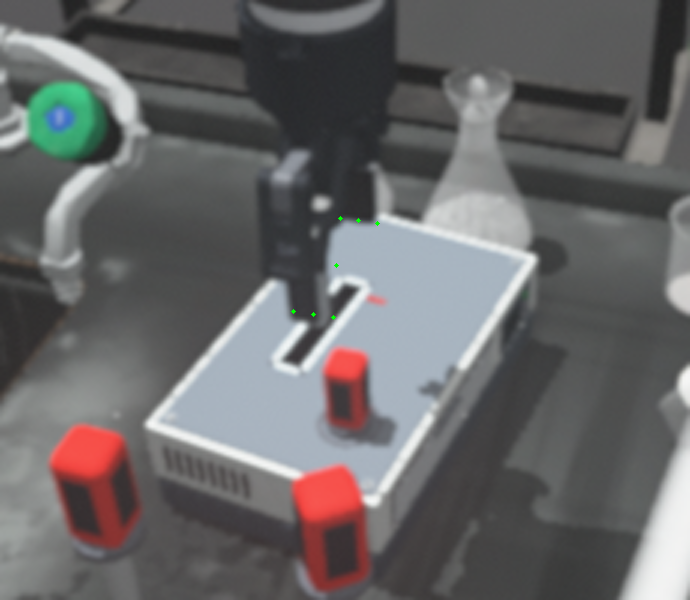

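View pics/a_top.png

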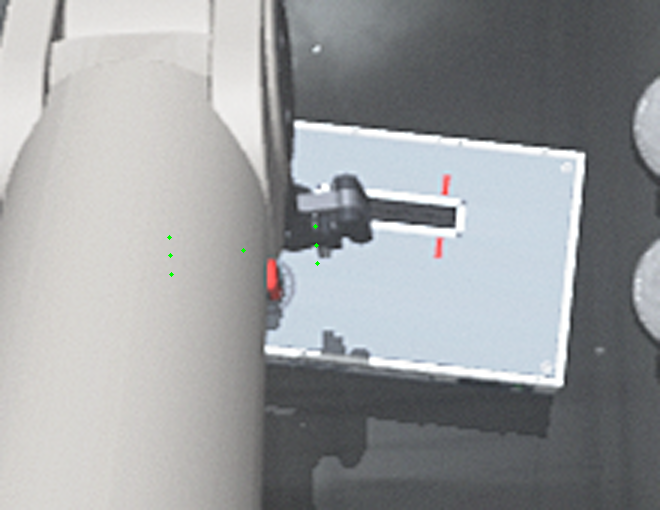

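```bash
cat >> fit.py <<'E'
print('----')
T16=lambda x,y:((y+.5)/16-.5+205,(x+.5)/16-.5+250)
S12=lambda x,y:((y+.5)/12-.5+225,(x+.5)/12-.5+260)
fit={'top':[ .54323913,-.06619027,-.1322],'side':[.53991687,-.06160395,-.1322]}
def inread(v,p):
    d=np.array(p)[:2]-v[:2];c,n=np.cos(v[2]),np.sin(v[2]);return np.round([(c*d[0]+n*d[1])*1e3,(-n*d[0]+c*d[1])*1e3],1)
for nm,c,px,z in [('top',t,T16(257,250),.133),('top',t,T16(292,318),.08),('side',s,S12(308,190),.133)]:
    p=onz(c,px,z);print(nm,z,p,'in reader',inread(fit[nm],p))
E
python3 fit.py | sed -n '/----/,$p'
```

```text
----
top 0.133 [0.51817056 0.01227686 0.133     ] in reader [-35.2  74.5]
top 0.08 [0.51944322 0.01301608 0.08      ] in reader [-34.   75.4]
side 0.133 [0.51448277 0.01883905 0.133     ] in reader [-35.8  76.4]
```

```bash
python3 -c "
from h import *
goal((.515,.0165,.165))"
```

```text
shift [0.094, -0.13, 3.829] turn [0.006, -0.002, 0.005] t 3.15 pos [0.5183 0.0143 0.2607] F [ 0.43 -1.4  -0.29] w 0.997
```

apply_moves --moves '[[[0.1, -0.12, 1.0], [0, 0, 0], 1], [[0.1, -0.12, 2.0], [0, 0, 0], 1], [[0.1, -0.12, 3.0], [0, 0, 0], 1], [[0.1, -0.12, 3.82], [0, 0, 0], 1], [[0.1, -0.12, 3.82], [0, 0, 0], 1], [[0.1, -0.12, 3.82], [0, 0, 0], 0], [[0.1, -0.12, 3.82], [0, 0, 0], -0.2]]' --force 80

```text
t: 4.03
eef_pos: [0.5156, 0.0162, 0.1656]
tool_rot: [0.001, 0.688, 0.725, 0.001]
contact_force: [0.0, 0.2, -0.6]
gripper_width: 0.607
```

```bash
python3 - <<'E'
from h import *
goal((.515,.0165,.165))
c=read_camera('side');save('b_side.png',cv2.resize(c['color'][160:300,210:350],None,fx=4,fy=4,interpolation=cv2.INTER_CUBIC))
E
```

```text
shift [0.015, -0.023, 0.024] turn [0.011, -0.002, 0.0] t 4.025 pos [0.5156 0.0162 0.1656] F [ 0.    0.21 -0.63] w 0.607
```

View pics/b_side.png

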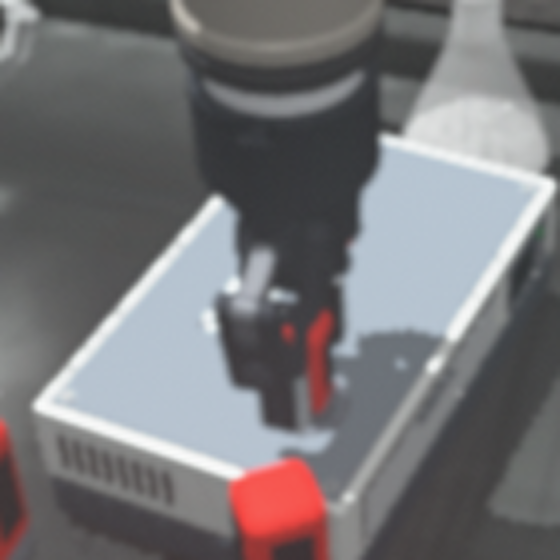

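apply_moves --moves '[[[0, 0, 0], [0, 0, 0], -0.6], [[0, 0, 0], [0, 0, 0], -1], [[0, 0, 0], [0, 0, 0], -1], [[0, 0, 0], [0, 0, 0], -1], [[0, 0, 0], [0, 0, 0], -1]]' --force 80

```text
t: 4.7
eef_pos: [0.5154, 0.0161, 0.1652]
tool_rot: [0.0, 0.688, 0.725, 0.001]
contact_force: [-0.7, 0.6, 5.3]
gripper_width: 0.271
```

```bash
python3 - <<'E'
from h import *
goal((.515,.0165,.165))
c=read_camera('side');save('c_side.png',cv2.resize(c['color'][160:300,210:350],None,fx=4,fy=4,interpolation=cv2.INTER_CUBIC))
E
```

```text
shift [0.018, -0.015, 0.01] turn [0.007, -0.002, -0.001] t 4.7 pos [0.5154 0.0161 0.1652] F [-0.72  0.6   5.34] w 0.271
```

View pics/c_side.png

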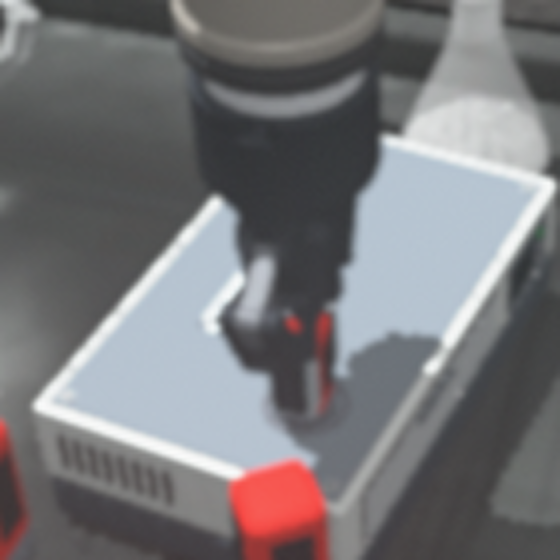

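apply_moves --moves '[[[0, 0, -0.5], [0, 0, 0], -1], [[0, 0, -1.2], [0, 0, 0], -1], [[0, 0, -2.0], [0, 0, 0], -1], [[0, 0, -2.8], [0, 0, 0], -1], [[0, 0, -3.4], [0, 0, 0], -1], [[0, 0, -3.4], [0, 0, 0], -1], [[0, 0, -3.4], [0, 0, 0], -1]]'

```text
t: 5.62
eef_pos: [0.5145, 0.0161, 0.249]
tool_rot: [-0.0, 0.688, 0.725, -0.0]
contact_force: [-0.4, -0.0, -1.0]
gripper_width: 0.272
```

```bash
python3 - <<'E'
from h import *
# entry: reader y=+36 : from park 73mm along slot
u=np.array([.1317,.9913]); e=np.array([.5601,-.1031])+.073*u; print(e)
goal((*e,.25))
c=read_camera('side');save('d_side.png',cv2.resize(c['color'][140:300,210:350],None,fx=4,fy=3.75,interpolation=cv2.INTER_CUBIC))
E
```

```text
[ 0.5697141 -0.0307351]
shift [-1.987, 2.108, -0.042] turn [-0.005, 0.0, 0.001] t 5.625 pos [0.5145 0.0161 0.249 ] F [-0.43 -0.01 -1.  ] w 0.272
```

View pics/d_side.png

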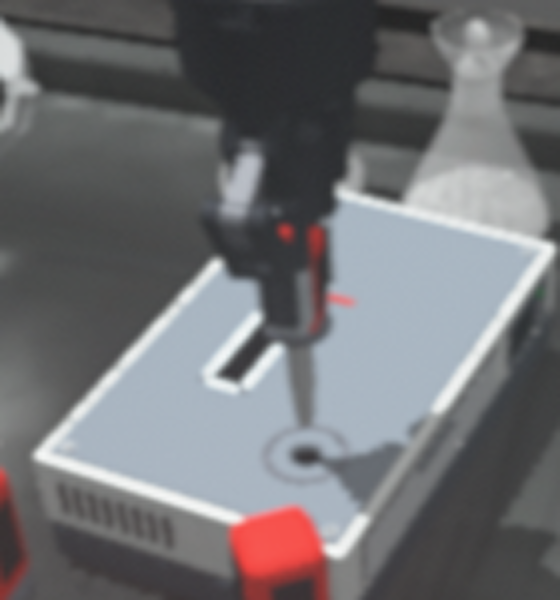

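apply_moves --moves '[[[-0.8, 0.85, 0], [0, 0, 0], -1], [[-1.6, 1.7, 0], [0, 0, 0], -1], [[-1.99, 2.11, 0], [0, 0, 0], -1], [[-1.99, 2.11, 0], [0, 0, 0], -1], [[-1.99, 2.11, 0.2], [0, 0, 0], -1], [[-1.99, 2.11, 0.2], [0, 0, 0], -1]]'

```text
t: 6.42
eef_pos: [0.5692, -0.03, 0.2438]
tool_rot: [-0.001, 0.688, 0.726, -0.0]
contact_force: [0.7, -0.4, -1.2]
gripper_width: 0.272
```

```bash
python3 - <<'E'
from h import *
goal((.5697,-.0307,.24))
for n,(r0,r1,c0,c1) in [('side',(150,290,210,350)),('top',(160,265,230,380))]:
    c=read_camera(n);save('e_%s.png'%n,cv2.resize(c['color'][r0:r1,c0:c1],None,fx=4,fy=4,interpolation=cv2.INTER_CUBIC))
    for p in [get_obs()['eef_pos']-[0,0,.1472]]:
        q=proj(c,p); print(n,'tip pred zoom',(q[1]-c0)*4,(q[0]-r0)*4)
E
```

```text
shift [-0.029, 0.017, 0.154] turn [-0.009, -0.003, 0.006] t 6.425 pos [ 0.5692 -0.03    0.2438] F [ 0.68 -0.41 -1.18] w 0.272
side tip pred zoom 231.1401897799567 328.0889049292226
top tip pred zoom 235.16531082512574 149.02750456736396
```

View pics/e_side.png

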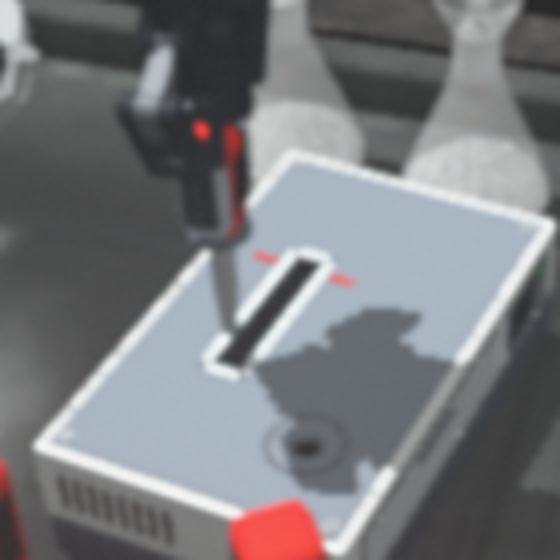

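View pics/e_top.png

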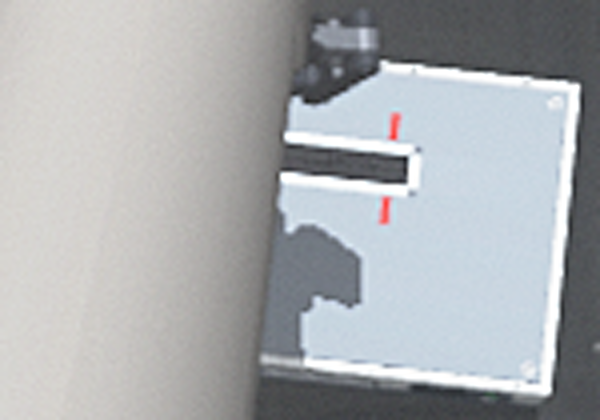

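```bash
python3 - <<'E'
from h import *
import pickle
c=pickle.load(open('c0.pkl','rb'))['side']
for p in [(.5692,-.03,.08),(.5592,-.03,.08),(.5692,-.04,.08)]:
    q=proj(c,p);print((q[1]-210)*4,(q[0]-150)*4)
E
```

```text
234.4213250962332 354.5241508435488
253.74799060900796 358.4902482218421
241.92108312276082 341.2672693434954
```

apply_moves --moves '[[[-0.12, -0.02, 0.0], [0, 0, 0], -1], [[-0.12, -0.02, 0.3], [0, 0, 0], -1], [[-0.12, -0.02, 0.6], [0, 0, 0], -1], [[-0.12, -0.02, 0.9], [0, 0, 0], -1], [[-0.12, -0.02, 1.2], [0, 0, 0], -1], [[-0.12, -0.02, 1.2], [0, 0, 0], -1]]'

```text
t: 7.28
eef_pos: [0.5694, -0.0339, 0.2136]
tool_rot: [-0.001, 0.688, 0.725, -0.001]
contact_force: [-0.7, -0.1, -2.1]
gripper_width: 0.274
```

```bash
python3 - <<'E'
from h import *
goal((.5697,-.0307,.207))
for n,(r0,r1,c0,c1) in [('side',(150,290,210,350))]:
    c=read_camera(n);save('f_%s.png'%n,cv2.resize(c['color'][r0:r1,c0:c1],None,fx=4,fy=4,interpolation=cv2.INTER_CUBIC))
E
```

```text
shift [0.127, 0.018, 0.265] turn [-0.009, 0.001, -0.0] t 7.275 pos [ 0.5694 -0.0339  0.2136] F [-0.68 -0.06 -2.1 ] w 0.274
```

View pics/f_side.png

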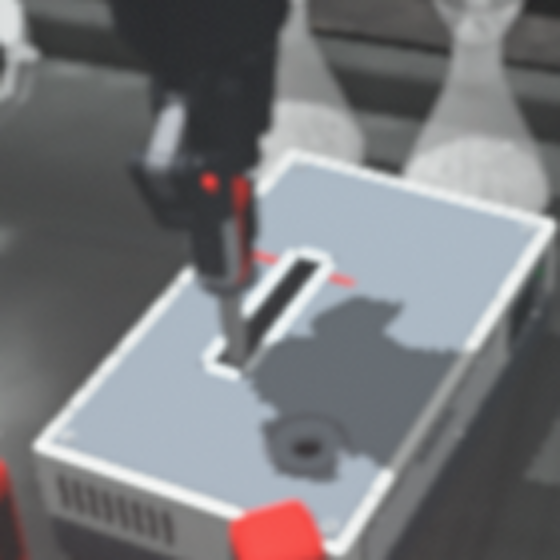

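apply_moves --moves '[[[0, 0, 0.1], [0, 0, 0], -1], [[0, 0, 0.2], [0, 0, 0], -1], [[0, 0, 0.25], [0, 0, 0], -1], [[0, 0, 0.3], [0, 0, 0], -1], [[0, 0, 0.3], [0, 0, 0], -1]]'

```text
t: 7.95
eef_pos: [0.5699, -0.0339, 0.2071]
tool_rot: [0.0, 0.688, 0.725, 0.0]
contact_force: [-1.3, -0.3, -0.3]
gripper_width: 0.271
```

apply_moves --moves '[[[0, 0, 0.05], [0, 0, 0], -1], [[0, 0, 0.1], [0, 0, 0], -1], [[0, 0, 0.1], [0, 0, 0], -1]]'

```text
t: 8.32
eef_pos: [0.5707, -0.034, 0.2063]
tool_rot: [0.001, 0.688, 0.725, 0.001]
contact_force: [-2.2, -0.1, 12.5]
gripper_width: 0.278
```

apply_moves --moves '[[[-0.08, -0.015, -0.03], [0, 0, 0], -1], [[-0.16, -0.03, -0.03], [0, 0, 0], -1], [[-0.24, -0.045, -0.03], [0, 0, 0], -1], [[-0.24, -0.045, -0.03], [0, 0, 0], -1]]'

```text
t: 8.82
eef_pos: [0.5703, -0.0399, 0.2066]
tool_rot: [0.001, 0.688, 0.725, 0.001]
contact_force: [0.3, 0.3, 6.6]
gripper_width: 0.273
```

apply_moves --moves '[[[-0.08, -0.015, 0.02], [0, 0, 0], -1], [[-0.16, -0.03, 0.02], [0, 0, 0], -1], [[-0.24, -0.045, 0.02], [0, 0, 0], -1], [[-0.24, -0.045, 0.02], [0, 0, 0], -1]]'

```text
t: 9.32
eef_pos: [0.57, -0.0457, 0.2065]
tool_rot: [0.001, 0.688, 0.725, 0.002]
contact_force: [0.8, 0.4, 8.3]
gripper_width: 0.267
```

apply_moves --moves '[[[-0.08, -0.015, 0], [0, 0, 0], -1], [[-0.16, -0.03, 0], [0, 0, 0], -1], [[-0.24, -0.045, 0], [0, 0, 0], -1], [[-0.24, -0.045, 0], [0, 0, 0], -1]]'

```text
t: 9.82
eef_pos: [0.5692, -0.0518, 0.2065]
tool_rot: [0.001, 0.688, 0.725, 0.002]
contact_force: [0.1, 0.5, 8.1]
gripper_width: 0.275
```

apply_moves --moves '[[[-0.08, -0.045, 0], [0, 0, 0], -1], [[-0.16, -0.09, 0], [0, 0, 0], -1], [[-0.24, -0.105, 0], [0, 0, 0], -1], [[-0.24, -0.105, 0], [0, 0, 0], -1]]'

```text
t: 10.32
eef_pos: [0.5669, -0.0579, 0.2065]
tool_rot: [0.001, 0.688, 0.725, 0.002]
contact_force: [0.6, 0.3, 7.9]
gripper_width: 0.268
```

apply_moves --moves '[[[-0.08, -0.015, 0], [0, 0, 0], -1], [[-0.16, -0.03, 0], [0, 0, 0], -1], [[-0.24, -0.045, 0], [0, 0, 0], -1], [[-0.24, -0.045, 0], [0, 0, 0], -1]]'

```text
t: 10.82
eef_pos: [0.5638, -0.0645, 0.2043]
tool_rot: [-0.0, 0.689, 0.725, -0.0]
contact_force: [0.4, 0.4, -1.3]
gripper_width: 0.267
```

apply_moves --moves '[[[-0.04, 0.03, 0.1], [0, 0, 0], -1], [[-0.08, 0.03, 0.2], [0, 0, 0], -1], [[-0.08, 0.03, 0.2], [0, 0, 0], -1]]'

```text
t: 11.2
eef_pos: [0.5649, -0.0663, 0.1994]
tool_rot: [-0.0, 0.688, 0.725, -0.0]
contact_force: [-0.4, 0.1, -0.7]
gripper_width: 0.27
```

apply_moves --moves '[[[0, 0, 0.1], [0, 0, 0], -1], [[0, 0, 0.2], [0, 0, 0], -1], [[0, 0, 0.2], [0, 0, 0], -1], [[0, 0, 0.2], [0, 0, 0], -1]]'

```text
t: 11.7
eef_pos: [0.5652, -0.0662, 0.1948]
tool_rot: [0.0, 0.688, 0.725, 0.0]
contact_force: [0.6, 0.4, -1.8]
gripper_width: 0.269
```

apply_moves --moves '[[[-0.12, -0.022, 0], [0, 0, 0], -1], [[-0.24, -0.044, 0], [0, 0, 0], -1], [[-0.36, -0.066, 0], [0, 0, 0], -1], [[-0.48, -0.088, 0], [0, 0, 0], -1], [[-0.6, -0.11, 0], [0, 0, 0], -1], [[-0.72, -0.132, 0], [0, 0, 0], -1], [[-0.84, -0.154, 0], [0, 0, 0], -1], [[-0.96, -0.176, 0], [0, 0, 0], -1], [[-1.08, -0.198, 0], [0, 0, 0], -1], [[-1.18, -0.22, 0], [0, 0, 0], -1]]'

```text
t: 12.95
eef_pos: [0.5612, -0.0962, 0.1948]
tool_rot: [0.0, 0.688, 0.725, 0.0]
contact_force: [0.5, 4.6, 0.1]
gripper_width: 0.274
```

Dragging with ~4.5 N as expected. On to the end stop.

apply_moves --moves '[[[-0.1, -0.018, 0], [0, 0, 0], -1], [[-0.2, -0.037, 0], [0, 0, 0], -1], [[-0.28, -0.052, 0], [0, 0, 0], -1], [[-0.28, -0.052, 0], [0, 0, 0], -1]]'

```text
t: 13.45
eef_pos: [0.5602, -0.1035, 0.1948]
tool_rot: [0.0, 0.689, 0.725, -0.0]
contact_force: [0.1, 3.3, -0.1]
gripper_width: 0.273
```

apply_moves --moves '[[[-0.06, -0.011, 0], [0, 0, 0], -1], [[-0.12, -0.022, 0], [0, 0, 0], -1], [[-0.12, -0.022, 0], [0, 0, 0], -1]]'

```text
t: 13.82
eef_pos: [0.5599, -0.1062, 0.1948]
tool_rot: [0.0, 0.688, 0.725, -0.0]
contact_force: [1.3, 3.2, 0.1]
gripper_width: 0.274
```

apply_moves --moves '[[[-0.06, -0.011, 0], [0, 0, 0], -1], [[-0.12, -0.022, 0], [0, 0, 0], -1], [[-0.12, -0.022, 0], [0, 0, 0], -1]]'

```text
t: 14.2
eef_pos: [0.5596, -0.1082, 0.1948]
tool_rot: [-0.0, 0.688, 0.726, 0.0]
contact_force: [0.7, 6.4, 0.1]
gripper_width: 0.269
```

apply_moves --moves '[[[-0.06, -0.011, 0], [0, 0, 0], -1], [[-0.08, -0.015, 0], [0, 0, 0], -1], [[-0.08, -0.015, 0], [0, 0, 0], -1]]'

```text
t: 14.58
eef_pos: [0.5596, -0.1087, 0.1948]
tool_rot: [-0.001, 0.688, 0.726, 0.001]
contact_force: [1.8, 9.8, -0.0]
gripper_width: 0.273
```

apply_moves --moves '[[[0.12, 0.022, 0], [0, 0, 0], -1], [[0.245, 0.045, 0], [0, 0, 0], -1], [[0.245, 0.045, 0], [0, 0, 0], -1]]'

```text
t: 14.95
eef_pos: [0.5597, -0.1058, 0.1946]
tool_rot: [0.0, 0.689, 0.725, -0.001]
contact_force: [-0.0, -0.8, -1.6]
gripper_width: 0.268
```

```bash
python3 - <<'E'
from h import *
goal((.5601,-.1048,.1852))
for n,(r0,r1,c0,c1) in [('side',(150,290,210,350))]:
    c=read_camera(n);save('g_%s.png'%n,cv2.resize(c['color'][r0:r1,c0:c1],None,fx=4,fy=4,interpolation=cv2.INTER_CUBIC))
E
```

```text
shift [0.041, 0.017, 0.377] turn [-0.003, 0.007, -0.004] t 14.95 pos [ 0.5597 -0.1058  0.1946] F [-0.02 -0.78 -1.62] w 0.268
```

View pics/g_side.png

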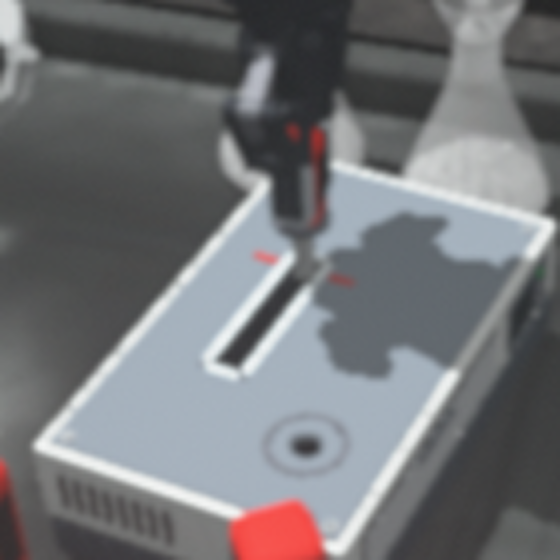

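apply_moves --moves '[[[0.04, 0.015, 0.08], [0, 0, 0], -1], [[0.04, 0.015, 0.16], [0, 0, 0], -1], [[0.04, 0.015, 0.24], [0, 0, 0], -1], [[0.04, 0.015, 0.32], [0, 0, 0], -1], [[0.04, 0.015, 0.32], [0, 0, 0], -1]]'

```text
t: 15.62
eef_pos: [0.5602, -0.104, 0.1866]
tool_rot: [-0.0, 0.688, 0.725, -0.0]
contact_force: [0.4, 0.1, -1.6]
gripper_width: 0.273
```

apply_moves --moves '[[[0, 0, 0.1], [0, 0, 0], -1], [[0, 0, 0.2], [0, 0, 0], -1], [[0, 0, 0.3], [0, 0, 0], -1], [[0, 0, 0.4], [0, 0, 0], -1], [[0, 0, 0.5], [0, 0, 0], -1], [[0, 0, 0.5], [0, 0, 0], -1]]'

```text
t: 16.38
eef_pos: [0.5605, -0.104, 0.1742]
tool_rot: [0.0, 0.688, 0.725, 0.0]
contact_force: [-0.9, -1.4, 0.3]
gripper_width: 0.272
```

apply_moves --moves '[[[0, 0, 0.1], [0, 0, 0], -1], [[0, 0, 0.2], [0, 0, 0], -1], [[0, 0, 0.3], [0, 0, 0], -1], [[0, 0, 0.4], [0, 0, 0], -1], [[0, 0, 0.4], [0, 0, 0], -1]]'

```text
t: 17.0
eef_pos: [0.5607, -0.104, 0.1652]
tool_rot: [0.0, 0.688, 0.725, 0.0]
contact_force: [-2.9, -0.8, 11.1]
gripper_width: 0.27
```

apply_moves --moves '[[[0, 0, 0.05], [0, 0, 0], -1], [[0, 0, 0.1], [0, 0, 0], -1], [[0, 0, 0.1], [0, 0, 0], -1]]'

```text
t: 17.38
eef_pos: [0.5608, -0.1041, 0.1651]
tool_rot: [0.0, 0.689, 0.725, 0.001]
contact_force: [-11.2, 1.8, 34.6]
gripper_width: 0.275
```

apply_moves --moves '[[[0, 0, -0.1], [0, 0, 0], -1], [[0, 0, -0.1], [0, 0, 0], -1]]'

```text
t: 17.62
eef_pos: [0.5606, -0.104, 0.1652]
tool_rot: [0.0, 0.688, 0.725, 0.0]
contact_force: [-4.2, 0.5, 12.4]
gripper_width: 0.271
```

apply_moves --moves '[[[0, 0, -0.02], [0, 0, 0], -0.3], [[0, 0, -0.02], [0, 0, 0], -0.1], [[0, 0, -0.02], [0, 0, 0], 0.2], [[0, 0, -0.02], [0, 0, 0], 0.2], [[0, 0, -0.02], [0, 0, 0], 0.2]]'

```text
t: 18.25
eef_pos: [0.5603, -0.1038, 0.1647]
tool_rot: [-0.0, 0.688, 0.725, -0.0]
contact_force: [-0.4, 0.0, 0.8]
gripper_width: 0.6
```

apply_moves --moves '[[[0, 0, -0.4], [0, 0, 0], 0.2], [[0, 0, -1.0], [0, 0, 0], 0.2], [[0, 0, -2.0], [0, 0, 0], 0.2], [[0, 0, -3.5], [0, 0, 0], 0.2], [[0, 0, -5.0], [0, 0, 0], 0.2], [[0, 0, -5.0], [0, 0, 0], 0.2], [[0, 0, -5.0], [0, 0, 0], 0.2]]'

```text
t: 19.12
eef_pos: [0.5601, -0.1038, 0.2902]
tool_rot: [0.0, 0.688, 0.725, 0.0]
contact_force: [-0.1, 0.1, -0.4]
gripper_width: 0.598
```

```bash
python3 - <<'E'
from h import *
goal((.5601,-.1048,.1852))
for n,(r0,r1,c0,c1) in [('side',(140,280,210,350)),('top',(150,265,230,380))]:
    c=read_camera(n);save('i_%s.png'%n,cv2.resize(c['color'][r0:r1,c0:c1],None,fx=4,fy=4,interpolation=cv2.INTER_CUBIC))
    for z in (.08,.133): q=proj(c,(.5601,-.1031,z)); print(n,z,(q[1]-c0)*4,(q[0]-r0)*4)
    for k in ('flask_near','flask_far','beaker','lock_pin_grip'): print(n,k,[(np.round(x['pixel'],1).tolist(),round(x['conf'],2)) for x in look_for(n,k)])
E
```

```text
shift [-0.04, -0.005, 4.199] turn [0.003, -0.001, -0.0] t 19.125 pos [ 0.5601 -0.1038  0.2902] F [-0.15  0.12 -0.36] w 0.598
side 0.08 303.18828524313176 305.65007846538765
side 0.133 297.61530066211276 222.6878112832576
side flask_near [([177.8, 327.7], 0.81), ([201.9, 407.5], 0.58)]
side flask_far [([182.8, 280.8], 0.92), ([249.0, 289.3], 0.33)]
side beaker [([199.9, 406.2], 0.84)]
side lock_pin_grip [([303.8, 280.9], 0.96), ([209.0, 285.3], 0.9)]
top 0.08 382.6651082434412 212.7249840756864
top 0.133 385.37399701922686 188.50555109150048
top flask_near [([166.1, 415.4], 0.71), ([224.1, 415.7], 0.6)]
top flask_far [([168.9, 413.5], 0.72)]
top beaker [([309.9, 410.0], 0.57)]
top lock_pin_grip [([172.3, 199.0], 0.74), ([238.9, 205.5], 0.57)]
```

View pics/i_side.png

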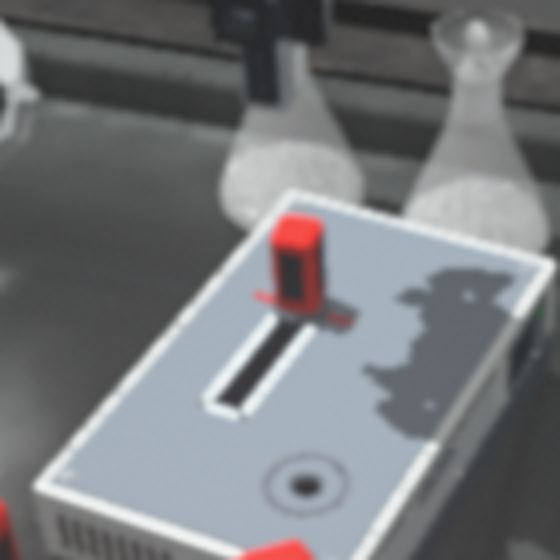

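View pics/i_top.png

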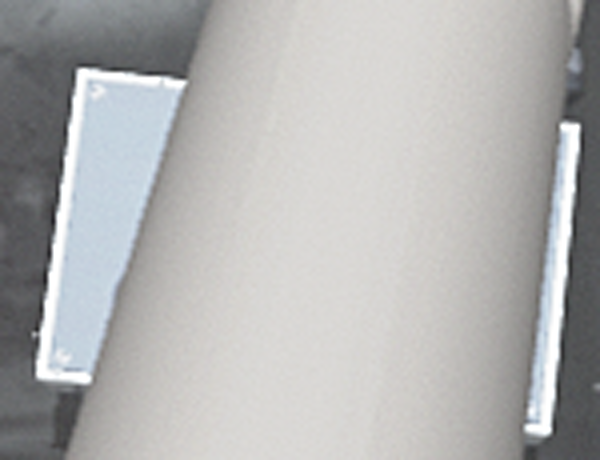

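```bash
python3 -c "
from station import *
print(hand_in())"
```

```text
the job is handed in; nothing more can be done
None
```

The locking pin is pressed home at the park point with the carriage drawn to its stop, and I handed the job in at about 19 s of the 61 s. `hand_in()` gives no verdict, so what follows is from my own readings.

**What I did**
- I took the pin standing in the deck's storage hole. It was the smallest of the three red handles.
- I put it through the slot and felt along the carriage at about 8 N. The nose dropped in about 39 mm from the park point.
- I drew the carriage at about 4 N until the force rose to about 10 N at the end stop. I then centred the pin and pressed it in.

**Last checks**
- **Depth:** the tool stopped at z = 0.1651 m when the push jumped to 35 N. It read 0.1652 m when I gripped the pin with its collar on the deck, so the collar is seated.
- **After release:** in the side picture the pin stood upright between the red lines. Its handle was within about 1 px of where I expected it.
- **Bystanders:** the flasks and beaker look unmoved. One side-view detection of the far flask read about 10 px lower than at the start. The gripper partly hides that flask there, and in the top view it had moved only about 3 px.
- **Robot:** it was clear of everything, with the tool at 0.29 m.

**Disagreements and gaps**
- The two cameras disagreed by about 5 mm on the reader's position. I trusted the side camera, because the gripper and the pin's nose appeared where predicted in it.
- In the last top view the arm covered the pin, so only the side camera and the force reading confirm the final state.

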